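Load the furnace carrier in weighing order

TASK

The four empty fire clay crucibles in the front row of the oak intake tray have been tared, each for the ore specimen lying behind it. Move all four into the bays of the steel furnace carrier, one to a bay, in the same order from left to right as they stand in the tray now, each upright and flat on the floor of its bay. Fire clay chips and the tray is the record, so lower each crucible all the way down rather than dropping it, knock none over, and leave the specimens where they lie.

Things in the scene. Friction and masses are not known exactly. Their poses are not given: they have to be found in the camera images.
- tray: Oak tray, fixed, 176 (x) by 288 (y); origin centre of underside, x away from the robot, y left (yaw within 0.2 rad), z up. Floor 12 high, rim and strips 22. Two rows of four compartments 64 wide at y = -102, -34, 34, 102. Front row at x = -48: crucibles, within 12 of the middle. Rear row at x = 47: specimens, up to 48 wide, 60 high. All in mm.
- carrier: Furnace carrier: narrow dark steel tray, fixed, empty, 72 (x) by 288 (y); origin centre of underside, x away from the robot, y left (yaw within 0.2 rad), z up. Four bays 64 by 64 at x = 0, y = -102, -34, 34, 102. Bay floor 14 high, walls and dividers 26; a rod bail at each end (y = -149, 149) is 54 high. All in mm. Stands left or right of the tray.
- tall_crucible: The tall slender crucible: 80 mm high, tapering from 46 mm outside at the rim (its widest) to 36 mm at the foot, wall 6 mm, 130 g; origin at the centre of its underside, z up its axis. Empty, open, loose, pale buff clay. Stands in the tray's front row, in front of its own specimen; yaw means nothing.
- squat_crucible: The low wide crucible: 50 mm high, flaring from 40 mm at the foot to 60 mm outside at the rim (its widest), wall 6 mm, 120 g; origin at the centre of its underside, z up its axis. Empty, open, loose, pale buff clay. Stands in the tray's front row, in front of its own specimen; yaw means nothing.
- bellied_crucible: The bellied crucible: 68 mm high, foot 34 mm, widest 56 mm outside at 48 mm above the foot, drawn in to 46 mm at the rim, wall 6 mm, 150 g; origin at the centre of its underside, z up its axis. Empty, open, loose, pale buff clay. Stands in the tray's front row, in front of its own specimen; yaw means nothing.
- straight_crucible: The straight-sided crucible: a plain cylinder 50 mm outside, 60 mm high, wall 8 mm, 180 g; origin at the centre of its underside, z up its axis. Empty, open, loose, pale buff clay. Stands in the tray's front row, in front of its own specimen; yaw means nothing.
- galena: Specimen behind the tall crucible: lump of grey galena, stepped square blocks, about 40 mm across and 40 mm high; loose on the floor of a rear compartment of the tray, where it stays; origin centre of underside, z up.
- quartz: Specimen behind the squat crucible: cluster of pale pointed quartz crystals, about 42 mm across and 56 mm high; loose on the floor of a rear compartment of the tray, where it stays; origin centre of underside, z up.
- pyrite: Specimen behind the bellied crucible: rounded faceted lump of dull yellow pyrite, about 46 mm across and 36 mm high; loose on the floor of a rear compartment of the tray, where it stays; origin centre of underside, z up.
- ironstone: Specimen behind the straight-sided crucible: flat brown ironstone in two layers, about 44 mm across and 27 mm high; loose on the floor of a rear compartment of the tray, where it stays; origin centre of underside, z up.

How it is judged:
By the outcome, as a careful person would: the job done as asked, in the order asked, and still so for the second after the job is handed in, with the robot touching nothing.
It also fails if it takes over 115 s, if anything falls off the work surface, if the arm or the gripper's body presses on something with over 40 N, if the wrist force passes 120 N, or if a joint passes its speed limit or range.

ROBOT

A 6-joint arm with a two-finger parallel gripper is mounted at the origin on the work surface. World frame = base frame: x ahead of the robot, y to its left, z up, the work surface at z = 0. Lengths are in mm, angles in rad, forces in N, time in s.
With the tool pointing down it reaches from about 250 to 800 mm from the base axis. Payload 8.5 kg.
Tool frame: the origin (TCP) lies at the very end of the fingers, on their centre line; the grasp point (between the pads) lies 19 mm behind it; z points along the fingers, y is the line along which they close (so a half turn about z gives the same grasp; the last joint's range is limited). The gripper opens to 85 mm and grips with 20 to 120 N. Pads are 22 mm wide; open, the fingers measure 114 mm over their backs; the gripper's body (76 mm by 85 mm) begins 54 mm behind the grasp point. The pads swing forward as they close: fully open they stand 13 mm farther back than shut.
Start: joints at [1.347, 0.238, -0.013, 1.319, 0, 1.571], TCP at [116.504, 511.862, 207.576] pointing down, gripper open.
Joint ranges: [-2.66, 2.66], [-1.03, 1.9], [-1.14, 1.46], [-1.82, 2.27], [-1.45, 1.34], [-3.14, 3.14]. Speed limits (rad/s): [2.22, 2.22, 2.79, 3.14, 3.14, 3.14].

INTERFACE

Orientations are given as a unit quaternion [w, x, y, z].
In Python, from rig import status, eyes, env gives the robot as it stands.
- The arm moves only by the shell command python3 -m creep 'ROWS'. ROWS is text: rows parted by semicolons, each of 7 numbers parted by spaces: the finger opening in mm, from 0 to 85.4, then the shift along the tool's x, y, z as a fraction of full scale, then the turn, a rotation vector about the tool's x, y, z as a fraction of full scale. In form: grip dx dy dz wx wy wz; .... A call has 1 to 20 rows; each row is the pose to reach, as a shift and turn from the pose commanded when the call began, along the tool's axes at that moment, turning the shorter way round; what a row does not reach only later rows make up. Full scale, the value 1, is 20 cm for a shift and pi rad for a turn. A row lasts 1/10 s, in which the tool goes at most 50 mm and 8.59 degrees, less where a joint would pass 70% of its speed; a pose out of reach is approached as far as the arm can. A call with a number of a shift or a turn outside -1 to 1 is refused whole. A call with a gripper value outside its range is refused whole. The fingers move at their own pace and stop on an object; the grip force is fixed at half the most. Time passes only in rows, so rows that repeat a pose let the fingers close. It gives the time, the measured TCP pose, the force, the opening and the grip force at its end, in the units of the state.
- status.get_obs(): the state, without advancing time (a new reading comes with each control period).
- eyes.camera(name): name is "scene" or "top" or "wrist"; returns a dict with "frame" (400x640x3 uint8, red, green, blue), "K" (3x3 intrinsics, pixels), "R" (3x3) and "t" (3): a world point X has camera coordinates R X + t. Camera axes: x right, y down, z forward; pixel columns grow to the right and rows downward; lengths in mm; the calibration is good to about 2 mm. A picture is of the moment at which its call begins. There is no depth.
- env.close_job(): hands the job in; it is judged then, once.
Trained networks look in a picture, given as the dict that the camera call returned (one of the last four; its "shot" number tells which), for a name from the list of things; names that differ only in an ending like _2 or _b are one class to them, and where a whole thing is asked for, a point or a joint stands for the part that bears it (a point fixed in the world has none). Each returns a list of dicts, best first, with "p" (0 to 1); they miss things now and then, are a little off and sometimes report something else, mostly with a low value. They report only what shows in the picture. A call takes as long as a camera call.
- eyes.spot_in(picture, target): "at" ([column, row] as shares, 0 to 1, of the picture: columns of its width, rows of its height, amid what is visible of it).
The state is a dict: "t": time; "qpos": joint angles; "qvel": joint speeds; "effort": joint torques, N m; "tcp_pos": TCP position; "orientation": TCP orientation; "contact_force": force on the tool from outside, world axes, zero at the start; "ft_torque": the same for the moment, N m; "grip_width": finger opening in mm; "gripper_force": force on a finger pad.
Only numpy, scipy, OpenCV 4.12 (cv2) and the standard library are available. Lean on these libraries where they do the work, as an engineer would, in place of code of your own. Each camera call takes 0.05 s, during which the arm holds its last target. There are 200 camera calls.

## Working session

There is one attempt and no reset: what is moved stays moved. The work goes in short steps, Python scripts to look and compute and a shell command to move; the robot and the scene stay as the last step left them, time stands still between calls to the robot, and variables do not carry over. Pictures are saved under pics/ and viewed, at most 14 in all, crops included, and the job is handed in when it is done.

```bash
ls; mkdir -p pics; python3 - <<'E'
from rig import status,eyes
import cv2
print(status.get_obs())
for n in("scene","top"):
    c=eyes.camera(n); cv2.imwrite(f"pics/{n}0.png",c["frame"][:,:,::-1])
    print(n,c["K"],c["R"],c["t"])
    for k in"tray carrier tall_crucible squat_crucible bellied_crucible straight_crucible galena quartz pyrite ironstone".split():
        print(k,[(round(d["at"][0]*640),round(d["at"][1]*400),round(d["p"],2)) for d in eyes.spot_in(c,k)])
E
```

```text
pics
{'t': 0.0, 'qpos': array([ 1.34697157e+00,  2.38805677e-01, -1.42394476e-02,  1.31918982e+00,
       -2.51929102e-05,  1.57078972e+00]), 'qvel': array([ 0.00153857,  0.00053648, -0.00064114,  0.00123241,  0.00225037,
       -0.00021996]), 'effort': array([-1.62438479e-03, -5.38774431e+01,  3.46439517e+01,  1.83905032e-02,
       -2.67371961e-04, -1.86642774e-05]), 'tcp_pos': array([116.44044726, 511.47634693, 206.97034668]), 'orientation': array([-6.78162945e-05,  1.11675597e-01,  9.93744456e-01, -7.16215177e-04]), 'contact_force': array([ 0.16954307, -0.26005257,  0.00675214]), 'ft_torque': array([-0.03307289, -0.02500878, -0.00875409]), 'gripper_force': 0.0, 'grip_width': 85.35792635357777}
scene [[435.0361567    0.         319.14613336]
 [  0.         435.0361567  200.02771386]
 [  0.           0.           1.        ]] [[ 0.52380458  0.85182151  0.00537335]
 [ 0.65178797 -0.39672207 -0.64636216]
 [-0.54845346  0.34206975 -0.76301185]] [-259.21761166 -315.81908642 1237.8113263 ]
tray [(215, 265, 0.9)]
carrier [(400, 165, 0.77)]
tall_crucible [(225, 216, 0.7), (276, 244, 0.41)
[... 194 characters left out ...]
57, 0.33), (222, 218, 0.29)]
ironstone []
top [[426.89453961   0.         320.67287472]
 [  0.         426.89453961 199.35781081]
 [  0.           0.           1.        ]] [[-0.01640779 -0.99945663 -0.02858706]
 [-0.98226421  0.02145338 -0.1862707 ]
 [ 0.18678277  0.02502376 -0.98208249]] [ 16.08653348 529.56204077 806.33123307]
tray [(438, 205, 0.72)]
carrier [(220, 214, 0.67)]
tall_crucible [(438, 227, 0.74)]
squat_crucible [(470, 226, 0.81)]
bellied_crucible [(501, 223, 0.58)]
straight_crucible [(399, 233, 0.84), (422, 185, 0.53)]
galena [(423, 187, 0.56), (502, 224, 0.18)]
quartz [(458, 180, 0.68)]
pyrite [(487, 178, 0.65), (473, 225, 0.2)]
ironstone [(399, 235, 0.71), (389, 188, 0.65)]
```

View pics/scene0.png

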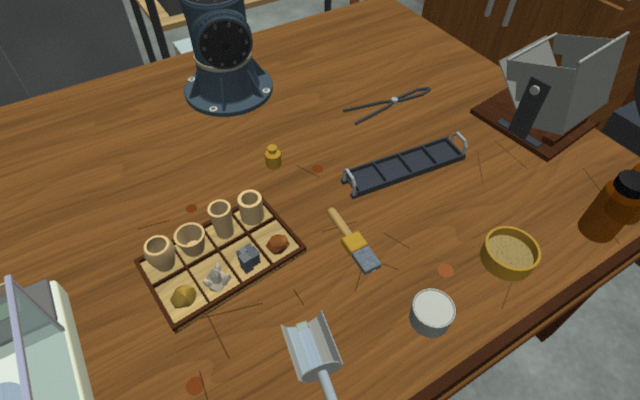

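View pics/top0.png

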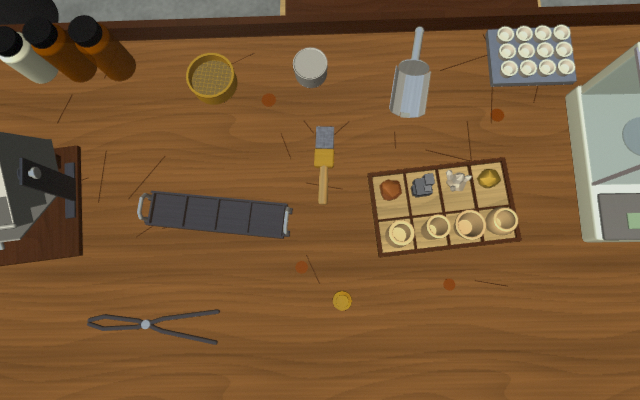

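Scene: the tray is on the robot's right (top view cols 370–520, rows 160–255). Left to right it holds straight (399,233), tall (438,227), squat (470,226) and bellied (501,223). The empty carrier is to its left (140–292, 192–237). I'll zoom in on the corners.

```bash
python3 - <<'E'
import cv2,numpy as np
im=cv2.imread("pics/top0.png")
a=im[155:260,362:527]; b=im[188:243,132:302]
f=3.5
a=cv2.resize(a,None,fx=f,fy=f,interpolation=cv2.INTER_CUBIC);b=cv2.resize(b,None,fx=f,fy=f,interpolation=cv2.INTER_CUBIC)
o=np.zeros((a.shape[0]+b.shape[0],600,3),np.uint8);o[:a.shape[0],:a.shape[1]]=a;o[a.shape[0]:,:b.shape[1]]=b
cv2.imwrite("pics/c0.png",o);print(a.shape)
E
```

```text
(368, 578, 3)
```

View pics/c0.png

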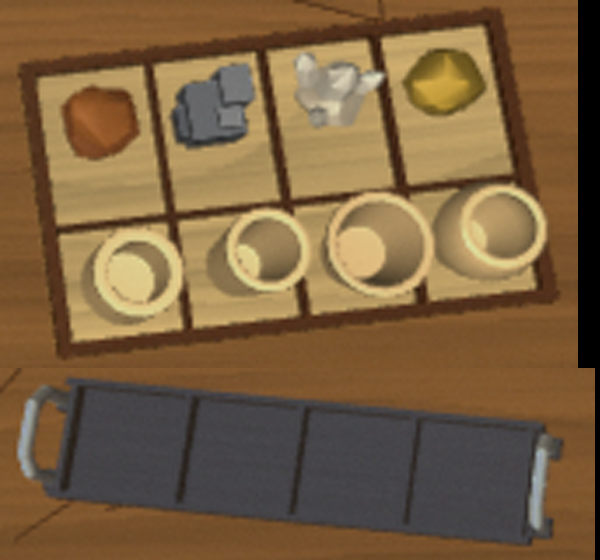

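```bash
cat > h.py <<'E'
import numpy as np
from rig import status,eyes
from scipy.spatial.transform import Rotation as Ro
def ray(c,uv,z):
    d=c["R"].T@np.linalg.solve(c["K"],[uv[0],uv[1],1]); o=-c["R"].T@c["t"]
    return o+d*(z-o[2])/d[2]
def go(x,y,z,yaw):
    """shift/turn (in units of creep) to TCP x,y,z, tool down, tool y at angle yaw (or +pi)"""
    s=status.get_obs(); w,a,b,e=s["orientation"]; R=Ro.from_quat([a,b,e,w]).as_matrix()
    sh=R.T@(np.array([x,y,z])-s["tcp_pos"])/200
    best=None
    for k in(0,np.pi):
        yy=np.array([np.cos(yaw+k),np.sin(yaw+k),0]);zz=np.array([0,0,-1.]);T=np.c_[np.cross(yy,zz),yy,zz]
        r=Ro.from_matrix(R.T@T).as_rotvec()/np.pi
        if best is None or np.linalg.norm(r)<np.linalg.norm(best):best=r
    print("go",np.round(sh,4),np.round(best,4))
E
python3 - <<'E'
from h import *
import json
from scipy.optimize import least_squares
c=eyes.camera("top")
def fit(px,w,h,z):
    P=np.array([ray(c,p,z)[:2] for p in px]); L=np.array([[w,h],[w,-h],[-w,-h],[-w,h]])
    f=lambda q:(L@np.array([[np.cos(q[2]),np.sin(q[2])],[-np.sin(q[2]),np.cos(q[2])]])+q[:2]-P).ravel()
    r=least_squares(f,[*P.mean(0),0]);print(np.round(r.x,3),np.round(r.fun,1));return r.x
s=lambda L,o:[(o[0]+a/3.5-.36,o[1]+b/3.5-.36) for a,b in L]
t=fit(s([(22,65),(500,10),(557,298),(62,356)],(362,155)),88,144,22)
k=fit(s([(70,12),(545,56),(530,175),(50,127)],(132,188)),36,144,26)
for n,p,z in zip("straight tall squat bellied".split(),s([(138,272),(268,250),(380,245),(502,227)],(362,155)),(72,92,62,80)):
    X=ray(c,p,z)[:2]; a=t[2];l=np.array([[np.cos(a),np.sin(a)],[-np.sin(a),np.cos(a)]])@(X-t[:2]);print(n,X.round(1),l.round(1))
for y in(102,34,-34,-102):a=k[2];print(np.round([k[0]-y*np.sin(a),k[1]+y*np.cos(a)],1))
X=ray(c,(399,233),72)[:2]
go(350,-180,250,t[2])
E
```

```text
[ 5.15873e+02 -2.43726e+02  9.60000e-02] [ 1.2  1.   1.6 -0.5 -1.6 -1.4 -1.2  0.8]
[ 5.08487e+02  2.22191e+02 -1.17000e-01] [ 1.3  0.5  0.6 -0.5 -0.8 -1.  -1.1  1. ]
straight [ 457.9 -147.5] [-48.5 101.3]
tall [ 466.2 -213.9] [-46.6  34.4]
squat [ 471.4 -283.1] [-48.1 -34.9]
bellied [ 477.6 -343.4] [-47.6 -95.6]
[520.4 323.5]
[512.5 256. ]
[504.5 188.4]
[496.6 120.9]
go [-1.9062 -3.1139 -0.2118] [-0.      0.      0.3983]
```

```bash
python3 -m creep '85 -0.8 -0.945 -0.04 0 0 0;85 -0.8 -0.945 -0.04 0 0 0;85 -0.8 -0.945 -0.04 0 0 0;85 -0.8 -0.945 -0.04 0 0 0;85 -0.8 -0.945 -0.04 0 0 0;85 -0.8 -0.945 -0.04 0 0 0;85 -0.8 -0.945 -0.04 0 0 0'
python3 -m creep '85 -0.8 -0.945 -0.04 0 0 0;85 -0.8 -0.945 -0.04 0 0 0;85 -0.8 -0.945 -0.04 0 0 0;85 -0.8 -0.945 -0.04 0 0 0;85 -0.8 -0.945 -0.04 0 0 0;85 -0.8 -0.945 -0.04 0 0 0;85 -0.8 -0.945 -0.04 0 0 0'
python3 -m creep '70 -0.8 -0.945 -0.04 0 0 0.398;70 -0.8 -0.945 -0.04 0 0 0.398;70 -0.8 -0.945 -0.04 0 0 0.398;70 -0.8 -0.945 -0.04 0 0 0.398;70 -0.8 -0.945 -0.04 0 0 0.398;70 -0.8 -0.945 -0.04 0 0 0.398;70 -0.8 -0.945 -0.04 0 0 0.398;70 -0.8 -0.945 -0.04 0 0 0.398;70 -0.8 -0.945 -0.04 0 0 0.398;70 -0.8 -0.945 -0.04 0 0 0.398;70 -0.8 -0.945 -0.04 0 0 0.398;70 -0.8 -0.945 -0.04 0 0 0.398'
python3 - <<'E'
from h import *;import cv2
c=eyes.camera("wrist");cv2.imwrite("pics/w1.png",c["frame"][:,:,::-1])
print(status.get_obs()["t"],status.get_obs()["qpos"],status.get_obs()["tcp_pos"])
go(457.9,-147.5,120,.096)
for n,X in dict(straight=(457.9,-147.5,72),tall=(466.2,-213.9,92),squat=(471.4,-283.1,62)).items():
    p=c["K"]@(c["R"]@X+c["t"]);print(n,(p[:2]/p[2]).round(1),[np.round(np.multiply(d["at"],(640,400))) for d in eyes.spot_in(c,n+"_crucible")])
E
```

```text
t: 1.85
tcp_pos: [231.3, 291.6, 216.0]
orientation: [0.0, 0.113, 0.994, 0.001]
contact_force: [-0.5, 0.7, -0.0]
grip_width: 85.0
gripper_force: 0.0
t: 2.55
tcp_pos: [345.3, 72.2, 223.4]
orientation: [-0.0, 0.113, 0.994, 0.0]
contact_force: [0.3, 0.4, -0.4]
grip_width: 85.1
gripper_force: 0.0
t: 3.75
tcp_pos: [459.1, -146.3, 231.6]
orientation: [-0.0, 0.671, 0.742, -0.0]
contact_force: [-0.4, 0.0, -0.2]
grip_width: 70.2
gripper_force: 0.0
3.8 [-3.09220944e-01  1.56785403e-01 -5.68743746e-02  1.35721059e+00
 -3.75782097e-05  1.16232559e+00] [ 458.9771997  -146.64189837  231.60126117]
go [-0.0037 -0.0057  0.558 ] [-0.     0.     0.001]
straight [320.6 176.7] []
tall [322.1 244.8] [array([324., 237.]), array([324., 324.])]
squat [320.7 286.7] [array([323., 284.])]
```

View pics/w1.png

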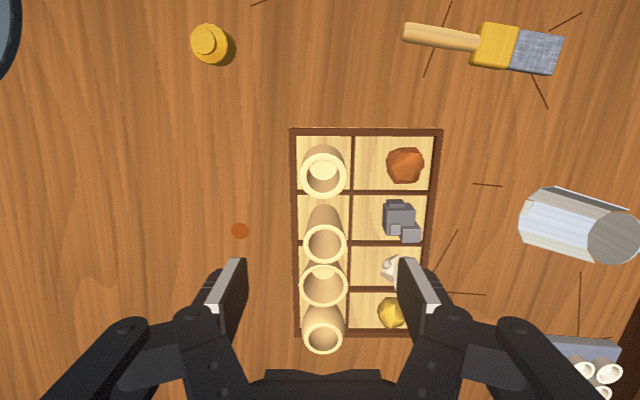

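The wrist view confirms the order straight, tall, squat, bellied down col 324, and the finger midpoint at col 322.5. Rims appear about 2.5 px from the prediction, so I'll shift x by 1.5 mm.

```bash
python3 -m creep '78 -0.004 0.002 0.25 0 0 0;78 -0.004 0.002 0.5 0 0 0;78 -0.004 0.002 0.6 0 0 0;78 -0.004 0.002 0.7 0 0 0;78 -0.004 0.002 0.8 0 0 0;78 -0.004 0.002 0.9 0 0 0;78 -0.004 0.002 0.99 0 0 0;78 -0.004 0.002 0.99 0 0 0;78 -0.004 0.002 0.99 0 0 0'
python3 - <<'E'
from h import *;import cv2
c=eyes.camera("scene");cv2.imwrite("pics/s1.png",cv2.resize(c["frame"][150:330,100:340,::-1],None,fx=3,fy=3))
go(459.4,-147.5,32,.096)
E
```

```text
t: 4.85
tcp_pos: [459.1, -148.4, 33.9]
orientation: [-0.0, 0.672, 0.74, -0.0]
contact_force: [-0.0, -0.2, 0.5]
grip_width: 77.8
gripper_force: 0.0
go [ 0.0053 -0.0007  0.012 ] [0.0002 0.0001 0.0002]
```

View pics/s1.png

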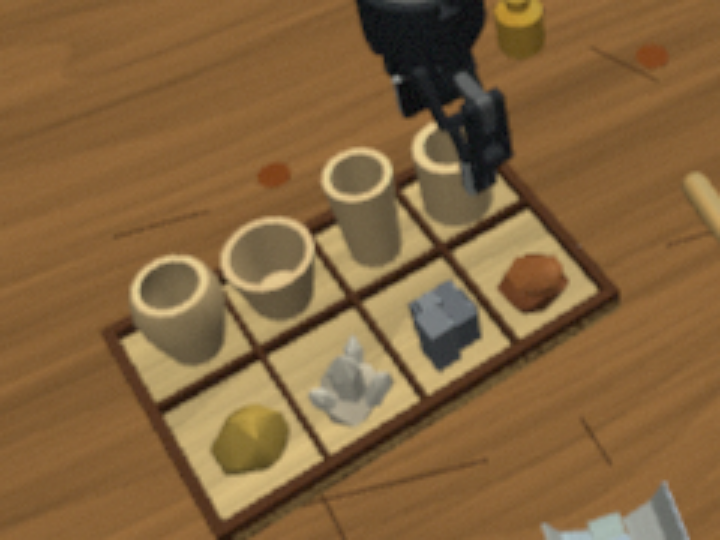

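Fingers straddle the straight crucible (finger at 480,165; rim at 450,145), clear of the ironstone. Closing and lifting.

```bash
python3 -m creep '40 0.004 0 0.005 0 0 0;40 0.004 0 0.005 0 0 0;40 0.004 0 0.005 0 0 0;40 0.004 0 0.005 0 0 0;40 0.004 0 0.005 0 0 0;40 0.004 0 0.005 0 0 0;40 0.004 0 0.005 0 0 0;40 0.004 0 0.005 0 0 0'
python3 -m creep '40 0 0 -0.02 0 0 0;40 0 0 -0.05 0 0 0;40 0 0 -0.1 0 0 0;40 0 0 -0.3 0 0 0;40 0 0 -0.5 0 0 0;40 0 0 -0.6 0 0 0;40 0 0 -0.6 0 0 0'
python3 - <<'E'
from h import *
go(520.4,323.5,35,-.117)
E
```

```text
t: 5.7
tcp_pos: [459.8, -147.7, 33.9]
orientation: [0.001, 0.672, 0.74, 0.0]
contact_force: [-1.4, 2.1, 9.4]
grip_width: 47.6
gripper_force: 60.1
t: 6.4
tcp_pos: [460.9, -148.1, 156.2]
orientation: [0.003, 0.672, 0.74, 0.001]
contact_force: [0.6, -0.0, -1.3]
grip_width: 47.1
gripper_force: 62.7
go [2.3198 0.5202 0.603 ] [0.0018 0.0006 0.068 ]
```

```bash
python3 -m creep '40 0.2 0.05 0 0 0 0;40 0.4 0.1 0 0 0 0;40 0.6 0.15 0 0 0 0;40 0.8 0.2 0 0 0 0;40 1 0.23 0 0 0 0'
python3 -m creep '40 0.2 0.05 0 0 0 0;40 0.4 0.1 0 0 0 0;40 0.6 0.15 0 0 0 0;40 0.8 0.2 0 0 0 0;40 0.9 0.2 0 0 0 0'
python3 -m creep '40 0.15 0.03 0 0 0 0.03;40 0.3 0.06 0 0 0 0.068;40 0.4 0.09 0 0 0 0.068;40 0.42 0.09 0 0 0 0.068;40 0.42 0.09 0 0 0 0.068'
python3 - <<'E'
from h import *;import cv2
go(520.4,323.5,37,-.117)
c=eyes.camera("wrist");cv2.imwrite("pics/w2.png",c["frame"][:,:,::-1])
E
```

```text
t: 6.9
tcp_pos: [485.2, 57.6, 151.7]
orientation: [-0.0, 0.672, 0.74, -0.0]
contact_force: [0.4, 0.6, -1.4]
grip_width: 47.4
gripper_force: 62.6
t: 7.4
tcp_pos: [508.0, 242.0, 151.2]
orientation: [-0.0, 0.671, 0.741, -0.0]
contact_force: [0.3, -0.8, -1.5]
grip_width: 47.4
gripper_force: 62.6
t: 7.9
tcp_pos: [517.1, 324.4, 151.4]
orientation: [-0.0, 0.747, 0.665, -0.001]
contact_force: [-0.0, -0.4, -1.9]
grip_width: 47.3
gripper_force: 62.6
go [-0.0019  0.0179  0.5718] [-0.0005  0.0005  0.0005]
```

View pics/w2.png

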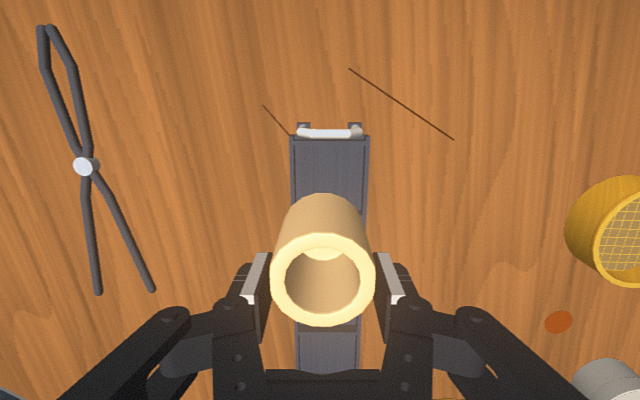

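Carrier centreline is at col ~329, against crucible and fingers at 322.5. That means about 5 mm more along tool y. Lowering.

```bash
python3 -m creep '40 -0.002 0.025 0.1 0 0 0;40 -0.002 0.025 0.25 0 0 0;40 -0.002 0.025 0.4 0 0 0;40 -0.002 0.025 0.48 0 0 0;40 -0.002 0.025 0.52 0 0 0;40 -0.002 0.025 0.55 0 0 0;40 -0.002 0.025 0.56 0 0 0;40 -0.002 0.025 0.56 0 0 0;40 -0.002 0.025 0.56 0 0 0'
python3 -m creep '40 0 0 0.005 0 0 0;40 0 0 0.01 0 0 0;40 0 0 0.012 0 0 0;40 0 0 0.012 0 0 0'
```

```text
t: 8.85
tcp_pos: [523.2, 323.6, 41.4]
orientation: [0.0, 0.747, 0.665, 0.001]
contact_force: [-0.2, -0.6, -2.1]
grip_width: 47.7
gripper_force: 62.6
t: 9.25
tcp_pos: [522.7, 323.4, 38.1]
orientation: [0.0, 0.747, 0.665, -0.0]
contact_force: [0.1, 0.0, -2.2]
grip_width: 47.3
gripper_force: 62.6
```

```bash
python3 -m creep '40 0 0 0.005 0 0 0;40 0 0 0.007 0 0 0;40 0 0 0.007 0 0 0'
python3 -m creep '40 0 0 0.003 0 0 0;40 0 0 0.005 0 0 0;40 0 0 0.005 0 0 0'
python3 - <<'E'
from h import *;import cv2
c=eyes.camera("scene");cv2.imwrite("pics/s2.png",cv2.resize(c["frame"][70:230,320:520,::-1],None,fx=3,fy=3))
E
```

```text
t: 9.55
tcp_pos: [522.7, 323.4, 36.7]
orientation: [0.0, 0.747, 0.665, -0.0]
contact_force: [0.7, -0.0, -2.2]
grip_width: 47.4
gripper_force: 62.6
t: 9.85
tcp_pos: [522.9, 323.4, 36.0]
orientation: [0.0, 0.747, 0.665, 0.0]
contact_force: [-0.2, -0.2, 1.5]
grip_width: 47.7
gripper_force: 62.9
```

View pics/s2.png

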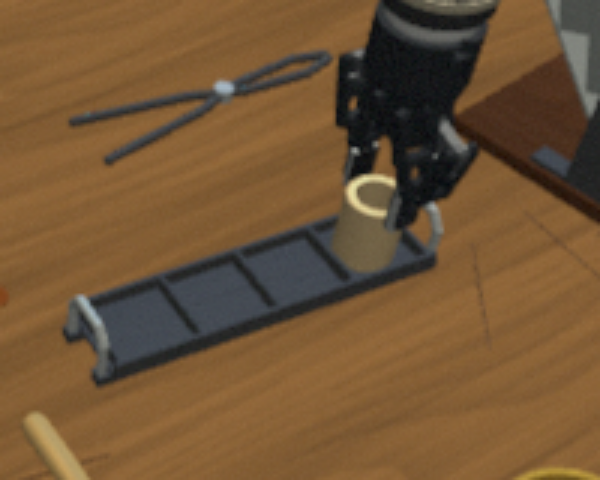

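The crucible stands in the left bay (foot near 367,250 in the crop), and contact came at TCP 36.0 as predicted. Release and rise.

```bash
python3 -m creep '70 0 0 0.001 0 0 0;70 0 0 0.001 0 0 0;70 0 0 0.001 0 0 0;70 0 0 0.001 0 0 0;70 0 0 -0.1 0 0 0;70 0 0 -0.3 0 0 0;70 0 0 -0.5 0 0 0;70 0 0 -0.6 0 0 0;70 0 0 -0.6 0 0 0'
python3 - <<'E'
from h import *;import cv2
c=eyes.camera("top");print([ (round(d["at"][0]*640),round(d["at"][1]*400),d["p"]) for d in eyes.spot_in(c,"straight_crucible")])
p=c["K"]@(c["R"]@(522.9,323.4,44)+c["t"]);print(p[:2]/p[2])
go(467.7,-213.9,160,.096)
E
```

```text
t: 10.8
tcp_pos: [524.4, 324.4, 159.4]
orientation: [0.001, 0.747, 0.665, 0.003]
contact_force: [0.2, -0.3, -0.3]
grip_width: 70.1
gripper_force: 0.0
[(164, 206, 0.8)]
[164.93810093 206.56943356]
go [-2.7005  0.04   -0.022 ] [ 0.0001 -0.0001 -0.0678]
```

```bash
python3 -m creep '78 -0.25 0 0 0 0 0;78 -0.5 0.005 0 0 0 0;78 -0.75 0.01 0 0 0 0;78 -0.95 0.014 0 0 0 0'
python3 -m creep '78 -0.25 0 0 0 0 0;78 -0.5 0.005 0 0 0 0;78 -0.75 0.01 0 0 0 0;78 -0.95 0.013 0 0 0 0'
python3 -m creep '78 -0.25 0.003 0 0 0 -0.02;78 -0.5 0.008 0 0 0 -0.04;78 -0.7 0.01 0 0 0 -0.068;78 -0.8 0.013 0 0 0 -0.068;78 -0.8 0.013 0 0 0 -0.068;78 -0.8 0.013 0 0 0 -0.068'
python3 - <<'E'
from h import *
go(467.7,-213.9,42,.096)
c=eyes.camera("top")
for n,z in dict(tall=92,squat=62,bellied=80).items():
    d=eyes.spot_in(c,n+"_crucible")
    if d: p=np.multiply(d[0]["at"],(640,400));print(n,p.round(),ray(c,p,z/2+6)[:2].round(1))
E
```

```text
t: 11.3
tcp_pos: [501.6, 132.0, 154.1]
orientation: [-0.001, 0.747, 0.665, -0.001]
contact_force: [-0.4, 0.5, 0.3]
grip_width: 77.9
gripper_force: 0.0
t: 11.7
tcp_pos: [482.2, -56.9, 154.4]
orientation: [-0.001, 0.747, 0.664, -0.001]
contact_force: [1.0, 0.4, -0.0]
grip_width: 78.1
gripper_force: 0.0
t: 12.3
tcp_pos: [466.8, -213.6, 154.5]
orientation: [-0.001, 0.673, 0.74, -0.0]
contact_force: [-0.4, 0.6, 0.7]
grip_width: 78.2
gripper_force: 0.0
go [-0.0029  0.0056  0.5626] [-0.0007 -0.0005 -0.0003]
tall [437. 229.] [ 464.7 -220.3]
bellied [505. 234.] [ 453.3 -355. ]
```

```bash
python3 -m creep '78 -0.003 0.006 0.1 0 0 0;78 -0.003 0.006 0.25 0 0 0;78 -0.003 0.006 0.4 0 0 0;78 -0.003 0.006 0.5 0 0 0;78 -0.003 0.006 0.545 0 0 0;78 -0.003 0.006 0.545 0 0 0;78 -0.003 0.006 0.545 0 0 0'
python3 - <<'E'
from h import *;import cv2
c=eyes.camera("wrist");cv2.imwrite("pics/w3.png",c["frame"][:,:,::-1])
go(467.7,-213.9,45,.096)
E
```

```text
t: 13.2
tcp_pos: [469.6, -214.2, 47.7]
orientation: [0.001, 0.672, 0.741, 0.0]
contact_force: [0.9, 0.3, 0.8]
grip_width: 78.2
gripper_force: 0.0
go [ 0.0037 -0.0101  0.0148] [0.0005 0.0003 0.0004]
```

View pics/w3.png

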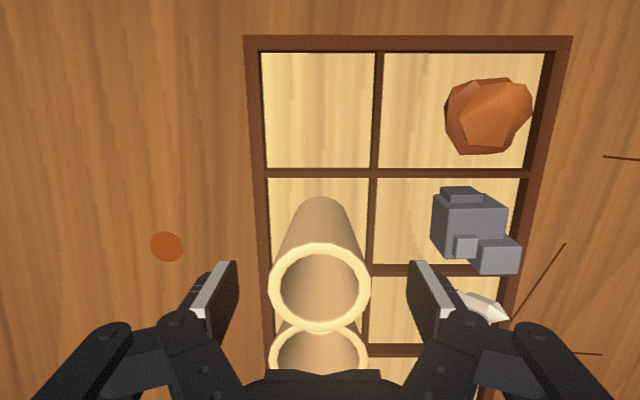

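Tall rim is centred at (320,287), between fingers with midpoint col 322.5. It needs a 1 mm correction, then I'll close.

```bash
python3 -m creep '78 0.002 -0.006 0.01 0 0 0;78 0.002 -0.006 0.01 0 0 0;35 0.002 -0.006 0.01 0 0 0;35 0.002 -0.006 0.01 0 0 0;35 0.002 -0.006 0.01 0 0 0;35 0.002 -0.006 0.01 0 0 0;35 0.002 -0.006 0.01 0 0 0;35 0.002 -0.006 0.01 0 0 0;35 0.002 -0.006 0.01 0 0 0;35 0.002 -0.006 0.01 0 0 0'
python3 -m creep '35 0 0 -0.02 0 0 0;35 0 0 -0.05 0 0 0;35 0 0 -0.1 0 0 0;35 0 0 -0.3 0 0 0;35 0 0 -0.5 0 0 0;35 0 0 -0.65 0 0 0;35 0 0 -0.65 0 0 0'
python3 - <<'E'
from h import *
go(515.5,256,49,-.117)
E
```

```text
t: 14.25
tcp_pos: [467.9, -214.3, 45.5]
orientation: [0.0, 0.672, 0.74, 0.0]
contact_force: [-1.0, 0.6, 7.0]
grip_width: 43.4
gripper_force: 59.8
t: 14.95
tcp_pos: [469.9, -215.0, 179.7]
orientation: [0.004, 0.672, 0.74, 0.001]
contact_force: [0.6, -0.7, -1.6]
grip_width: 43.5
gripper_force: 61.6
go [2.3246 0.4502 0.6475] [0.0022 0.001  0.068 ]
```

```bash
python3 -m creep '35 0.2 0.05 0 0 0 0;35 0.4 0.1 0 0 0 0;35 0.6 0.15 0 0 0 0;35 0.8 0.17 0 0 0 0;35 1 0.19 0 0 0 0'
python3 -m creep '35 0.2 0.05 0 0 0 0;35 0.4 0.1 0 0 0 0;35 0.6 0.15 0 0 0 0;35 0.8 0.17 0 0 0 0;35 0.9 0.18 0 0 0 0'
python3 -m creep '35 0.15 0.03 0 0 0 0.03;35 0.3 0.06 0 0 0 0.068;35 0.4 0.08 0 0 0 0.068;35 0.42 0.08 0 0 0 0.068;35 0.42 0.08 0 0 0 0.068;35 0.42 0.08 0 0 0 0.068'
python3 - <<'E'
from h import *
go(515,256,53,-.117)
E
```

```text
t: 15.45
tcp_pos: [485.8, -9.8, 174.5]
orientation: [-0.0, 0.672, 0.74, -0.0]
contact_force: [-0.2, 0.3, -0.5]
grip_width: 43.0
gripper_force: 61.6
t: 15.95
tcp_pos: [504.2, 174.2, 174.3]
orientation: [-0.0, 0.671, 0.741, -0.0]
contact_force: [0.6, -1.1, -2.0]
grip_width: 43.3
gripper_force: 61.6
t: 16.55
tcp_pos: [512.2, 255.7, 174.6]
orientation: [0.0, 0.747, 0.665, -0.001]
contact_force: [0.2, 0.1, -1.3]
grip_width: 42.9
gripper_force: 61.6
go [0.0039 0.0142 0.6079] [-0.0002  0.0003 -0.    ]
```

```bash
python3 -m creep '35 0.004 0.014 0.1 0 0 0;35 0.004 0.014 0.25 0 0 0;35 0.004 0.014 0.4 0 0 0;35 0.004 0.014 0.5 0 0 0;35 0.004 0.014 0.56 0 0 0;35 0.004 0.014 0.59 0 0 0;35 0.004 0.014 0.6 0 0 0;35 0.004 0.014 0.6 0 0 0;35 0.004 0.014 0.6 0 0 0;35 0.004 0.014 0.6 0 0 0'
python3 -m creep '35 0 0 0.005 0 0 0;35 0 0 0.01 0 0 0;35 0 0 0.015 0 0 0;35 0 0 0.02 0 0 0;35 0 0 0.02 0 0 0'
python3 - <<'E'
from h import *;import cv2
c=eyes.camera("scene");cv2.imwrite("pics/s3.png",cv2.resize(c["frame"][70:230,320:520,::-1],None,fx=3,fy=3))
E
```

```text
t: 17.55
tcp_pos: [515.8, 257.2, 55.6]
orientation: [0.0, 0.747, 0.665, 0.001]
contact_force: [-0.4, -0.1, -1.7]
grip_width: 43.3
gripper_force: 61.6
t: 18.05
tcp_pos: [515.3, 256.9, 50.6]
orientation: [-0.0, 0.747, 0.665, -0.0]
contact_force: [0.7, -0.6, -1.8]
grip_width: 43.4
gripper_force: 61.6
```

View pics/s3.png

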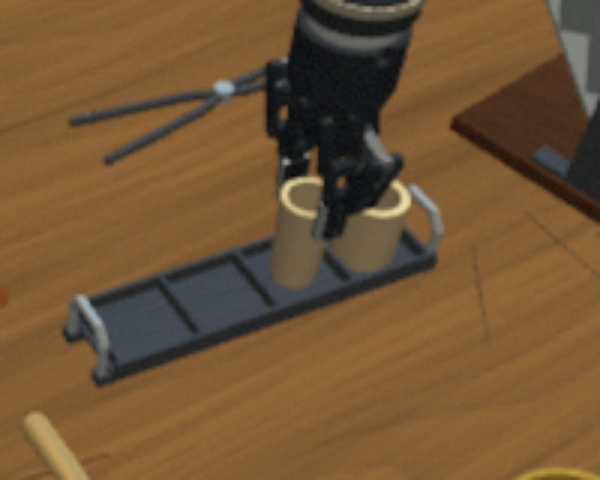

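The tall crucible is over the second bay (foot at 297,280) and the first still stands. Final lowering.

```bash
python3 -m creep '35 0 0 0.005 0 0 0;35 0 0 0.01 0 0 0;35 0 0 0.012 0 0 0;35 0 0 0.012 0 0 0'
python3 -m creep '35 0 0 0.002 0 0 0;35 0 0 0.004 0 0 0;35 0 0 0.004 0 0 0'
```

```text
t: 18.5
tcp_pos: [515.3, 256.9, 48.3]
orientation: [-0.0, 0.747, 0.665, -0.0]
contact_force: [0.1, -0.5, -1.8]
grip_width: 43.3
gripper_force: 61.6
t: 18.8
tcp_pos: [515.4, 257.0, 47.7]
orientation: [0.0, 0.747, 0.665, 0.0]
contact_force: [-1.1, 0.3, -0.8]
grip_width: 43.0
gripper_force: 61.6
```

```bash
python3 -m creep '35 0 0 0.002 0 0 0;35 0 0 0.004 0 0 0;35 0 0 0.004 0 0 0'
python3 -m creep '70 0 0 0.001 0 0 0;70 0 0 0.001 0 0 0;70 0 0 0.001 0 0 0;70 0 0 0.001 0 0 0;70 0 0 -0.1 0 0 0;70 0 0 -0.3 0 0 0;70 0 0 -0.5 0 0 0;70 0 0 -0.6 0 0 0;70 0 0 -0.6 0 0 0'
python3 - <<'E'
from h import *
c=eyes.camera("top");print([ (round(d["at"][0]*640),round(d["at"][1]*400),d["p"]) for d in eyes.spot_in(c,"tall_crucible")])
p=c["K"]@(c["R"]@(515.4,257,54)+c["t"]);print(p[:2]/p[2])
go(473.5,-283.1,160,.096)
E
```

```text
t: 19.1
tcp_pos: [515.6, 257.1, 47.6]
orientation: [0.0, 0.747, 0.665, 0.0]
contact_force: [-2.5, -0.5, 6.2]
grip_width: 43.3
gripper_force: 62.2
t: 20.0
tcp_pos: [517.0, 257.8, 170.1]
orientation: [0.001, 0.747, 0.665, 0.003]
contact_force: [1.2, 0.2, -0.1]
grip_width: 69.9
gripper_force: 0.0
[(195, 209, 0.66)]
[195.6093484  208.71259461]
go [-2.7063  0.1071  0.0329] [ 0.0001 -0.     -0.0678]
```

```bash
python3 -m creep '83 -0.25 0.01 0 0 0 0;83 -0.5 0.02 0 0 0 0;83 -0.75 0.03 0 0 0 0;83 -0.95 0.037 0 0 0 0'
python3 -m creep '83 -0.25 0.01 0 0 0 0;83 -0.5 0.02 0 0 0 0;83 -0.75 0.03 0 0 0 0;83 -0.95 0.037 0 0 0 0'
python3 -m creep '83 -0.25 0.01 0 0 0 -0.02;83 -0.5 0.02 0 0 0 -0.04;83 -0.7 0.03 0 0 0 -0.068;83 -0.8 0.034 0 0 0 -0.068;83 -0.8 0.034 0 0 0 -0.068;83 -0.8 0.034 0 0 0 -0.068'
python3 - <<'E'
from h import *
go(473.5,-283.1,36,.096)
E
```

```text
t: 20.5
tcp_pos: [499.0, 65.1, 165.2]
orientation: [-0.001, 0.747, 0.664, -0.001]
contact_force: [0.7, 0.3, 0.6]
grip_width: 83.3
gripper_force: 0.0
t: 20.9
tcp_pos: [484.3, -124.4, 165.3]
orientation: [-0.001, 0.747, 0.664, -0.001]
contact_force: [1.4, -0.0, 0.3]
grip_width: 83.2
gripper_force: 0.0
t: 21.5
tcp_pos: [472.9, -281.5, 165.4]
orientation: [-0.001, 0.673, 0.74, -0.0]
contact_force: [0.4, 0.5, 0.4]
grip_width: 83.2
gripper_force: 0.0
go [-0.0094  0.0034  0.6468] [-0.0007 -0.0006 -0.0002]
```

```bash
python3 -m creep '83 -0.009 0 0.1 0 0 0;83 -0.009 0 0.25 0 0 0;83 -0.009 0 0.4 0 0 0;83 -0.009 0 0.52 0 0 0;83 -0.009 0 0.6 0 0 0;83 -0.009 0 0.64 0 0 0;83 -0.009 0 0.64 0 0 0;83 -0.009 0 0.64 0 0 0'
python3 - <<'E'
from h import *;import cv2
c=eyes.camera("wrist");cv2.imwrite("pics/w4.png",c["frame"][:,:,::-1])
go(473.5,-283.1,34,.096)
E
```

```text
t: 22.3
tcp_pos: [474.4, -283.2, 39.4]
orientation: [0.0, 0.672, 0.741, 0.0]
contact_force: [0.9, -0.1, 0.6]
grip_width: 82.9
gripper_force: 0.0
go [ 0.0029 -0.0053  0.0286] [0.0003 0.0003 0.0004]
```

View pics/w4.png

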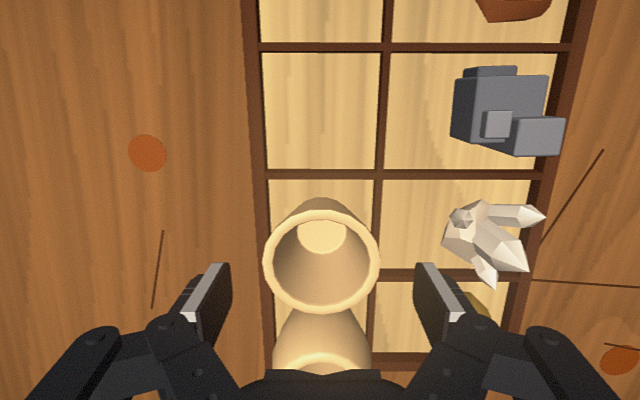

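Squat rim at (321.5,260), finger midpoint col 323: well centred. Closing.

```bash
python3 -m creep '83 0.002 -0.004 0.015 0 0 0;83 0.002 -0.004 0.028 0 0 0;83 0.002 -0.004 0.028 0 0 0;50 0.002 -0.004 0.028 0 0 0;50 0.002 -0.004 0.028 0 0 0;50 0.002 -0.004 0.028 0 0 0;50 0.002 -0.004 0.028 0 0 0;50 0.002 -0.004 0.028 0 0 0;50 0.002 -0.004 0.028 0 0 0;50 0.002 -0.004 0.028 0 0 0'
python3 -m creep '50 0 0 -0.02 0 0 0;50 0 0 -0.05 0 0 0;50 0 0 -0.1 0 0 0;50 0 0 -0.3 0 0 0;50 0 0 -0.5 0 0 0;50 0 0 -0.7 0 0 0;50 0 0 -0.7 0 0 0'
python3 - <<'E'
from h import *
go(507.5,188.4,49,-.117)
E
```

```text
t: 23.35
tcp_pos: [474.2, -284.2, 35.2]
orientation: [0.002, 0.672, 0.74, 0.0]
contact_force: [-2.6, 0.7, 16.5]
grip_width: 50.6
gripper_force: 8.2
t: 24.05
tcp_pos: [475.5, -284.8, 179.2]
orientation: [0.004, 0.672, 0.74, 0.001]
contact_force: [1.7, -0.7, 0.4]
grip_width: 50.0
gripper_force: 0.0
go [2.3429 0.3829 0.6412] [0.0024 0.0015 0.068 ]
```

The closing target of 50 mm was too wide to grip the squat. Checking where it stands.

```bash
python3 - <<'E'
from h import *;import cv2
c=eyes.camera("scene");cv2.imwrite("pics/s4.png",cv2.resize(c["frame"][150:330,100:340,::-1],None,fx=3,fy=3))
c=eyes.camera("wrist");cv2.imwrite("pics/w5.png",c["frame"][:,:,::-1])
E
```

```text
(no output)
```

View pics/s4.png

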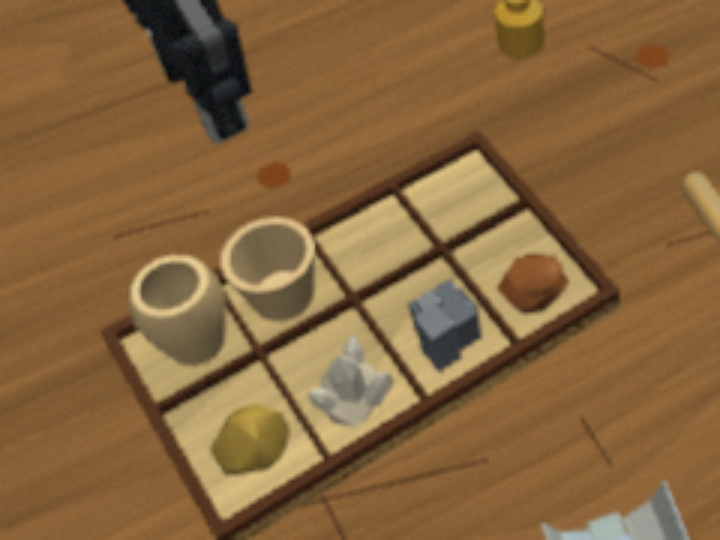

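The squat is still upright in place. Reopen, go straight back down, and close fully this time.

```bash
python3 -m creep '83 0 0 0 0 0 0;83 0 0 0.05 0 0 0;83 0 0 0.2 0 0 0;83 0 0 0.4 0 0 0;83 0 0 0.55 0 0 0;83 0 0 0.65 0 0 0;83 0 0 0.7 0 0 0;83 0 0 0.7 0 0 0;83 0 0 0.7 0 0 0;83 0 0 0.7 0 0 0'
python3 -m creep '30 0 0 0 0 0 0;30 0 0 0 0 0 0;30 0 0 0 0 0 0;30 0 0 0 0 0 0;30 0 0 0 0 0 0;30 0 0 0 0 0 0;30 0 0 0 0 0 0;30 0 0 0 0 0 0'
python3 -m creep '30 0 0 -0.01 0 0 0;30 0 0 -0.02 0 0 0;30 0 0 -0.04 0 0 0;30 0 0 -0.07 0 0 0;30 0 0 -0.1 0 0 0;30 0 0 -0.1 0 0 0'
```

```text
t: 25.15
tcp_pos: [473.8, -283.8, 34.2]
orientation: [0.001, 0.672, 0.74, 0.0]
contact_force: [-0.9, 0.2, -0.1]
grip_width: 82.6
gripper_force: 0.0
t: 25.95
tcp_pos: [477.6, -285.0, 37.1]
orientation: [0.005, 0.672, 0.741, 0.002]
contact_force: [4.4, 2.4, 21.2]
grip_width: 30.4
gripper_force: 10.7
t: 26.55
tcp_pos: [473.6, -283.7, 54.1]
orientation: [0.001, 0.672, 0.74, 0.0]
contact_force: [-0.8, -0.4, 0.8]
grip_width: 30.0
gripper_force: 0.0
```

```bash
python3 - <<'E'
from h import *;import cv2
c=eyes.camera("scene");a=cv2.resize(c["frame"][180:290,120:300,::-1],None,fx=2.2,fy=2.2)
c=eyes.camera("wrist");b=cv2.resize(c["frame"][130:,150:500,::-1],None,fx=1.1,fy=1.1)
o=np.zeros((max(a.shape[0],b.shape[0]),a.shape[1]+b.shape[1],3),np.uint8);o[:a.shape[0],:a.shape[1]]=a;o[:b.shape[0],a.shape[1]:]=b
cv2.imwrite("pics/m5.png",o);print(o.shape)
E
```

```text
(297, 781, 3)
```

View pics/m5.png

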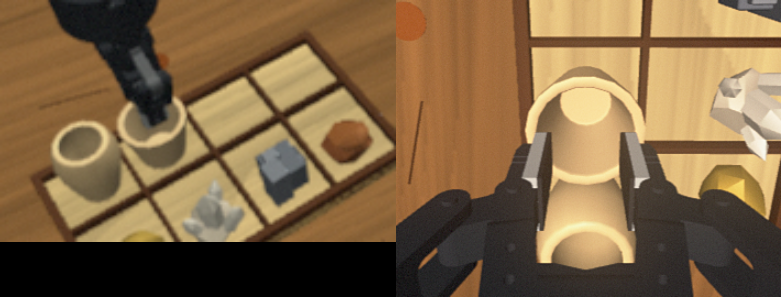

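```bash
python3 - <<'E'
from h import *
c=eyes.camera("wrist");s=status.get_obs();t=s["tcp_pos"];print(t)
for z in(0,19):
    p=c["K"]@(c["R"]@(t+[0,0,z])+c["t"]);print((p[:2]/p[2]).round(1))
print("squat",ray(c,(322,248),62))
for r in (78,183):print(ray(c,(322,130+r/1.1),62))
print("bellied",ray(c,(150+(588-396)/1.1,130+250/1.1),80))
c=eyes.camera("top")
print([ (ray(c,np.multiply(d["at"],(640,400)),37),d["p"]) for d in eyes.spot_in(c,"squat_crucible")])
go(473.5,-283.1,100,.096)
E
```

```text
[ 473.05117499 -283.3209468    53.15910331]
[321.3 245.2]
[321.3 262.1]
squat [ 473.15713825 -280.56038104   62.        ]
[ 470.6091821  -254.34120112   62.        ]
[ 476.05578876 -310.38830386   62.        ]
bellied [ 479.86246736 -335.48294771   80.        ]
[(array([ 476.16857133, -280.11406991,   37.        ]), 0.84)]
go [ 0.0006  0.0028 -0.2351] [-0.0001 -0.0001  0.0002]
```

The fingers seem to have closed over the squat's rim, so the pads ride higher than I assumed. I'll rise and measure the tip height against projected marks.

```bash
cat > shot.py <<'E'
import sys;from h import *;import cv2
t=status.get_obs()["tcp_pos"];w=status.get_obs()["grip_width"];out=[]
d=np.array([np.cos(.096),np.sin(.096),0]);print(t,w)
for n,(r,q,W,H) in dict(scene=(0,0,110,80),wrist=(0,0,300,218)).items():
    c=eyes.camera(n);f=400/W;P=lambda X:(lambda p:p[:2]/p[2])(c["K"]@(c["R"]@X+c["t"]))
    m=P(t+[0,0,20]);o=(m-[W/2,H/2]).astype(int);o[1]=min(o[1],400-H)
    a=cv2.resize(np.ascontiguousarray(c["frame"][o[1]:o[1]+H,o[0]:o[0]+W,::-1]),(400,int(H*f)),interpolation=cv2.INTER_CUBIC)
    for k,col in((0,(0,0,255)),(15,(0,255,0)),(30,(255,255,0))):
        for s in(-1,1):
            p=(P(t+[0,0,k]+s*d*(w/2))-o+.5)*f;cv2.circle(a,(int(p[0]),int(p[1])),3,col,-1)
    out.append(a)
h=min(a.shape[0] for a in out);np.save(f"/tmp/{sys.argv[1]}.npy",np.hstack([a[:h] for a in out]))
E
python3 -m creep '30 0 0 -0.1 0 0 0;83 0 0 -0.23 0 0 0;83 0 0 -0.23 0 0 0;83 0 0 -0.23 0 0 0;83 0 0 -0.23 0 0 0;83 0 0 -0.23 0 0 0;83 0 0 -0.23 0 0 0;83 0 0 -0.23 0 0 0'
python3 shot.py a
python3 -m creep '50 0 0 0 0 0 0;50 0 0 0 0 0 0;50 0 0 0 0 0 0;50 0 0 0 0 0 0;50 0 0 0 0 0 0'
python3 shot.py b
python3 -c "
import numpy as np,cv2
cv2.imwrite('pics/tip.png',np.vstack([np.load('/tmp/a.npy'),np.load('/tmp/b.npy')]))"
```

```text
t: 27.6
tcp_pos: [472.9, -283.3, 98.8]
orientation: [-0.0, 0.672, 0.74, -0.0]
contact_force: [-0.2, -0.3, 1.0]
grip_width: 83.0
gripper_force: 0.0
[ 472.90607702 -283.25451661   98.77803168] 83.01328484843191
t: 28.2
tcp_pos: [473.2, -283.4, 99.3]
orientation: [0.0, 0.672, 0.74, -0.0]
contact_force: [0.1, 0.6, -0.5]
grip_width: 49.7
gripper_force: 0.0
[ 473.16944268 -283.37425018   99.27992755] 49.736106519466794
```

View pics/tip.png

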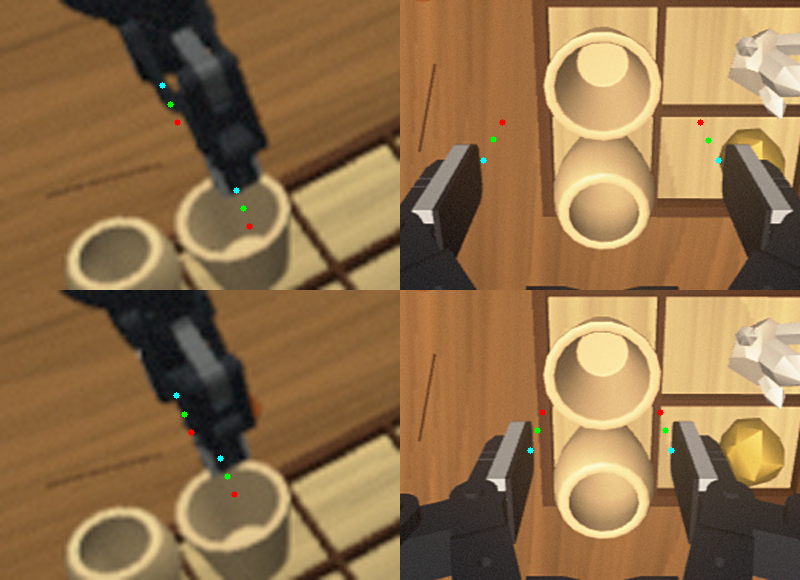

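The tips actually sit about 25–35 mm above the reported TCP when open (near the cyan marks), so the pads closed on the squat's rim edge. I'll go to TCP z≈13.

```bash
python3 -m creep '83 0.007 0 0 0 0 0;83 0.007 0 0 0 0 0;83 0.007 0 0 0 0 0;83 0.007 0 0 0 0 0;83 0.007 0 0.1 0 0 0;83 0.007 0 0.2 0 0 0;83 0.007 0 0.3 0 0 0;83 0.007 0 0.37 0 0 0;83 0.007 0 0.4 0 0 0;83 0.007 0 0.43 0 0 0;83 0.007 0 0.43 0 0 0;83 0.007 0 0.43 0 0 0'
python3 -m creep '40 0 0 0 0 0 0;40 0 0 0 0 0 0;40 0 0 0 0 0 0;40 0 0 0 0 0 0;40 0 0 0 0 0 0;40 0 0 0 0 0 0;40 0 0 0 0 0 0'
```

```text
t: 29.5
tcp_pos: [473.3, -282.2, 13.7]
orientation: [0.0, 0.672, 0.74, 0.0]
contact_force: [0.2, 0.1, -0.2]
grip_width: 82.7
gripper_force: 0.0
t: 30.2
tcp_pos: [473.3, -282.3, 14.8]
orientation: [0.001, 0.672, 0.74, -0.0]
contact_force: [-4.0, 2.2, 13.4]
grip_width: 56.5
gripper_force: 60.7
```

Width 56.5 at 61 N: a proper grip on the rim. Lift gently.

```bash
python3 -m creep '40 0 0 -0.02 0 0 0;40 0 0 -0.05 0 0 0;40 0 0 -0.1 0 0 0;40 0 0 -0.25 0 0 0;40 0 0 -0.4 0 0 0;40 0 0 -0.6 0 0 0;40 0 0 -0.7 0 0 0;40 0 0 -0.7 0 0 0'
python3 - <<'E'
from h import *
go(507.5,188.4,22,-.117)
E
```

```text
t: 31.0
tcp_pos: [474.7, -282.9, 157.1]
orientation: [0.003, 0.672, 0.74, 0.001]
contact_force: [0.9, -0.6, -1.0]
grip_width: 56.4
gripper_force: 64.2
go [2.3323 0.3877 0.6687] [0.0016 0.001  0.068 ]
```

```bash
python3 -m creep '40 0.2 0.04 0 0 0 0;40 0.4 0.07 0 0 0 0;40 0.6 0.1 0 0 0 0;40 0.8 0.13 0 0 0 0;40 1 0.16 0 0 0 0'
python3 -m creep '40 0.2 0.04 0 0 0 0;40 0.4 0.07 0 0 0 0;40 0.6 0.1 0 0 0 0;40 0.8 0.13 0 0 0 0;40 0.9 0.15 0 0 0 0'
python3 -m creep '40 0.15 0.03 0 0 0 0.03;40 0.3 0.06 0 0 0 0.068;40 0.4 0.075 0 0 0 0.068;40 0.43 0.078 0 0 0 0.068;40 0.43 0.078 0 0 0 0.068;40 0.43 0.078 0 0 0 0.068'
python3 - <<'E'
from h import *
go(507.5,188.4,22,-.117)
E
```

```text
t: 31.5
tcp_pos: [484.8, -78.2, 152.5]
orientation: [-0.0, 0.672, 0.74, -0.0]
contact_force: [1.3, 0.3, 0.2]
grip_width: 56.4
gripper_force: 64.1
t: 32.0
tcp_pos: [497.3, 105.0, 152.4]
orientation: [-0.001, 0.671, 0.741, -0.0]
contact_force: [0.7, -0.9, -1.2]
grip_width: 56.0
gripper_force: 64.1
t: 32.6
tcp_pos: [504.9, 188.6, 152.8]
orientation: [-0.0, 0.747, 0.665, -0.001]
contact_force: [-1.2, -0.8, -1.2]
grip_width: 55.8
gripper_force: 64.1
go [0.0012 0.0137 0.654 ] [-0.0003  0.0003  0.    ]
```

```bash
python3 -m creep '40 -0.013 0.012 0.1 0 0 0;40 -0.013 0.012 0.25 0 0 0;40 -0.013 0.012 0.4 0 0 0;40 -0.013 0.012 0.52 0 0 0;40 -0.013 0.012 0.6 0 0 0;40 -0.013 0.012 0.63 0 0 0;40 -0.013 0.012 0.64 0 0 0;40 -0.013 0.012 0.64 0 0 0;40 -0.013 0.012 0.64 0 0 0'
python3 -m creep '40 0 0 0.005 0 0 0;40 0 0 0.01 0 0 0;40 0 0 0.015 0 0 0;40 0 0 0.02 0 0 0;40 0 0 0.02 0 0 0;40 0 0 0.02 0 0 0'
```

```text
t: 33.5
tcp_pos: [508.0, 186.5, 26.2]
orientation: [0.0, 0.747, 0.664, 0.001]
contact_force: [-0.2, -0.1, -0.7]
grip_width: 56.4
gripper_force: 64.1
t: 34.1
tcp_pos: [507.3, 186.5, 21.2]
orientation: [0.0, 0.747, 0.665, -0.0]
contact_force: [0.1, 0.1, -0.1]
grip_width: 56.0
gripper_force: 64.1
```

```bash
python3 -m creep '40 0 0 0.005 0 0 0;40 0 0 0.01 0 0 0;40 0 0 0.015 0 0 0;40 0 0 0.018 0 0 0;40 0 0 0.018 0 0 0;40 0 0 0.018 0 0 0'
python3 -m creep '40 0 0 0.003 0 0 0;40 0 0 0.005 0 0 0;40 0 0 0.005 0 0 0;40 0 0 0.005 0 0 0'
```

```text
t: 34.7
tcp_pos: [507.4, 186.5, 17.6]
orientation: [0.0, 0.747, 0.665, -0.0]
contact_force: [-0.5, -0.4, -1.6]
grip_width: 56.4
gripper_force: 64.1
t: 35.1
tcp_pos: [507.5, 186.5, 17.0]
orientation: [0.0, 0.747, 0.665, 0.0]
contact_force: [-2.0, -0.3, 5.6]
grip_width: 56.5
gripper_force: 64.6
```

```bash
python3 -m creep '80 0 0 0.001 0 0 0;80 0 0 0.001 0 0 0;80 0 0 0.001 0 0 0;80 0 0 0.001 0 0 0;80 0 0 -0.1 0 0 0;80 0 0 -0.3 0 0 0;80 0 0 -0.5 0 0 0;80 0 0 -0.7 0 0 0;80 0 0 -0.7 0 0 0'
python3 - <<'E'
from h import *
c=eyes.camera("top")
for n in("squat","bellied"):print([(ray(c,np.multiply(d["at"],(640,400)),40).round(1),round(d["p"],2)) for d in eyes.spot_in(c,n+"_crucible")])
go(479.8,-343,150,.096)
E
```

```text
t: 36.0
tcp_pos: [510.1, 187.5, 161.9]
orientation: [0.002, 0.747, 0.665, 0.004]
contact_force: [1.6, 0.8, 0.0]
grip_width: 79.9
gripper_force: 0.0
[(array([509.8, 193.7,  40. ]), 0.85)]
[(array([ 475.7, -352.9,   40. ]), 0.66)]
go [-2.6449  0.1732  0.0312] [-0.0001  0.0001 -0.0678]
```

```bash
python3 -m creep '80 -0.25 0.015 0 0 0 0;80 -0.5 0.03 0 0 0 0;80 -0.75 0.045 0 0 0 0;80 -0.95 0.062 0 0 0 0'
python3 -m creep '80 -0.25 0.015 0 0 0 0;80 -0.5 0.03 0 0 0 0;80 -0.75 0.045 0 0 0 0;80 -0.95 0.062 0 0 0 0'
python3 -m creep '80 -0.25 0.015 0 0 0 -0.02;80 -0.5 0.03 0 0 0 -0.04;80 -0.7 0.045 0 0 0 -0.068;80 -0.74 0.05 0 0 0 -0.068;80 -0.74 0.05 0 0 0 -0.068;80 -0.74 0.05 0 0 0 -0.068;80 -0.74 0.05 0 0 0 -0.068'
python3 - <<'E'
from h import *;import cv2
go(479.8,-343,18,.096)
c=eyes.camera("wrist");g=c["frame"].astype(int)
m=((g[:,:,0]>225)&(g[:,:,1]>200)).astype(np.uint8)
cs,_=cv2.findContours(m,cv2.RETR_EXTERNAL,cv2.CHAIN_APPROX_NONE)
for k in cs:
    if len(k)>60:
        e=cv2.fitEllipse(k);print(np.round(e[0]),np.round(e[1]),ray(c,e[0],80).round(1),cv2.boundingRect(k))
for x in((479.8,-343,80),): p=c["K"]@(c["R"]@x+c["t"]);print(p[:2]/p[2])
cv2.imwrite("pics/w6.png",c["frame"][:,:,::-1])
E
```

```text
t: 36.55
tcp_pos: [495.8, -5.8, 154.9]
orientation: [-0.001, 0.747, 0.665, -0.001]
contact_force: [0.5, 0.6, 0.5]
grip_width: 79.9
gripper_force: 0.0
t: 36.95
tcp_pos: [486.2, -196.0, 155.0]
orientation: [-0.001, 0.748, 0.664, -0.001]
contact_force: [0.8, 0.7, -0.0]
grip_width: 79.5
gripper_force: 0.0
t: 37.65
tcp_pos: [480.3, -340.4, 156.3]
orientation: [-0.001, 0.672, 0.741, 0.0]
contact_force: [0.6, 0.3, -0.5]
grip_width: 79.8
gripper_force: 0.0
go [-0.0134 -0.0032  0.6916] [-0.0002 -0.0002  0.0005]
[632. 374.] [18. 25.] [ 787.9 -482.    80. ] (622, 361, 18, 24)
[605. 369.] [23. 29.] [ 760.6 -478.3   80. ] (589, 358, 32, 24)
[341. 368.] [ 16. 168.] [ 513.9 -502.5   80. ] (265, 354, 149, 31)
[617. 340.] [24. 35.] [ 759.3 -445.7   80. ] (600, 327, 35, 27)
[628. 310.] [25. 30.] [ 756.5 -413.3   80. ] (614, 295, 26, 29)
[320. 202.] [56. 61.] [ 478.7 -340.3   80. ] (292, 171, 58, 61)
[416. 189.] [72. 79.] [ 551.2 -322.6   80. ] (374, 159, 80, 62)
[368. 172.] [12. 45.] [ 512.3 -313.    80. ] (360, 159, 16, 40)
[296. 168.] [16. 28.] [ 458.6 -315.3   80. ] (289, 159, 20, 27)
[385. 142.] [ 9. 25.] [ 521.9 -289.9   80. ] (380, 128, 12, 24)
[443. 131.] [33. 44.] [ 562.2 -277.3   80. ] (424, 109, 36, 43)
[414. 126.] [28. 54.] [ 541. -276.   80.] (396, 98, 38, 54)
[441.  91.] [23. 56.] [ 555.  -250.5   80. ] (410, 81, 56, 25)
[368. 126.] [14. 84.] [ 507.7 -279.4   80. ] (361, 81, 18, 71)
[353. 100.] [ 4. 54.] [ 495.  -262.3   80. ] (350, 81, 7, 53)
[326. 112.] [21. 71.] [ 476.9 -272.3   80. ] (322, 81, 19, 64)
[298. 114.] [23. 80.] [ 456.7 -276.3   80. ] (286, 81, 25, 71)
[433.  62.] [31. 68.] [ 545.6 -232.6   80. ] (404, 41, 64, 34)
[335.  52.] [10. 50.] [ 478.6 -232.9   80. ] (330, 21, 12, 54)
[354.  44.] [ 5. 96.] [ 491.2 -227.    80. ] (350, 0, 9, 75)
[303.  46.] [10. 97.] [ 457.  -231.4   80. ] (296, 0, 14, 75)
[288.  33.] [ 8. 93.] [ 446.4 -224.6   80. ] (284, 0, 11, 75)
[320.88696419 205.06022865]
```

```bash
python3 -m creep '80 -0.006 -0.004 0.15 0 0 0;80 -0.006 -0.004 0.3 0 0 0;80 -0.006 -0.004 0.45 0 0 0;80 -0.006 -0.004 0.55 0 0 0;80 -0.006 -0.004 0.62 0 0 0;80 -0.006 -0.004 0.66 0 0 0;80 -0.006 -0.004 0.69 0 0 0;80 -0.006 -0.004 0.69 0 0 0;80 -0.006 -0.004 0.69 0 0 0'
python3 -m creep '40 0 0 0 0 0 0;40 0 0 0 0 0 0;40 0 0 0 0 0 0;40 0 0 0 0 0 0;40 0 0 0 0 0 0;40 0 0 0 0 0 0;40 0 0 0 0 0 0'
```

```text
t: 38.6
tcp_pos: [480.0, -343.3, 19.3]
orientation: [0.0, 0.672, 0.741, 0.0]
contact_force: [-0.8, -0.4, 1.3]
grip_width: 80.1
gripper_force: 0.0
t: 39.3
tcp_pos: [480.0, -343.6, 20.0]
orientation: [0.001, 0.672, 0.74, 0.0]
contact_force: [-1.8, 2.3, 9.5]
grip_width: 52.2
gripper_force: 61.7
```

```bash
python3 -m creep '40 0 0 -0.02 0 0 0;40 0 0 -0.05 0 0 0;40 0 0 -0.1 0 0 0;40 0 0 -0.25 0 0 0;40 0 0 -0.4 0 0 0;40 0 0 -0.6 0 0 0;40 0 0 -0.7 0 0 0;40 0 0 -0.7 0 0 0'
python3 - <<'E'
from h import *
go(499.6,120,28,-.117)
E
```

```text
t: 40.1
tcp_pos: [481.2, -344.4, 162.6]
orientation: [0.003, 0.672, 0.74, 0.0]
contact_force: [0.7, 0.1, -1.8]
grip_width: 53.0
gripper_force: 63.4
go [2.305  0.3126 0.665 ] [0.0016 0.0012 0.068 ]
```

```bash
python3 -m creep '40 0.2 0.03 0 0 0 0;40 0.4 0.06 0 0 0 0;40 0.6 0.09 0 0 0 0;40 0.8 0.11 0 0 0 0;40 1 0.13 0 0 0 0'
python3 -m creep '40 0.2 0.03 0 0 0 0;40 0.4 0.06 0 0 0 0;40 0.6 0.09 0 0 0 0;40 0.8 0.11 0 0 0 0;40 0.9 0.12 0 0 0 0'
python3 -m creep '40 0.15 0.03 0 0 0 0.03;40 0.3 0.05 0 0 0 0.068;40 0.38 0.063 0 0 0 0.068;40 0.4 0.063 0 0 0 0.068;40 0.4 0.063 0 0 0 0.068;40 0.4 0.063 0 0 0 0.068'
python3 - <<'E'
from h import *
go(499.6,120,28,-.117)
E
```

```text
t: 40.6
tcp_pos: [485.4, -140.0, 157.7]
orientation: [-0.001, 0.672, 0.74, -0.0]
contact_force: [0.7, -0.2, -2.1]
grip_width: 52.1
gripper_force: 63.3
t: 41.1
tcp_pos: [491.8, 42.5, 157.8]
orientation: [-0.001, 0.671, 0.741, -0.0]
contact_force: [-1.1, -0.5, -1.7]
grip_width: 52.5
gripper_force: 63.3
t: 41.7
tcp_pos: [497.2, 120.0, 158.2]
orientation: [-0.0, 0.747, 0.665, -0.0]
contact_force: [-0.8, -0.3, -1.9]
grip_width: 52.7
gripper_force: 63.3
go [0.0019 0.0126 0.651 ] [-0.0002  0.0002 -0.    ]
```

```bash
python3 -m creep '40 0 0.011 0.1 0 0 0;40 0 0.011 0.25 0 0 0;40 0 0.011 0.4 0 0 0;40 0 0.011 0.52 0 0 0;40 0 0.011 0.6 0 0 0;40 0 0.011 0.635 0 0 0;40 0 0.011 0.65 0 0 0;40 0 0.011 0.65 0 0 0;40 0 0.011 0.65 0 0 0;40 0 0.011 0.65 0 0 0'
python3 -m creep '40 0 0 0.005 0 0 0;40 0 0 0.01 0 0 0;40 0 0 0.015 0 0 0;40 0 0 0.02 0 0 0;40 0 0 0.02 0 0 0;40 0 0 0.02 0 0 0'
```

```text
t: 42.7
tcp_pos: [500.3, 120.5, 29.4]
orientation: [0.0, 0.747, 0.665, 0.001]
contact_force: [-0.3, -0.3, -1.6]
grip_width: 52.1
gripper_force: 63.3
t: 43.3
tcp_pos: [499.7, 120.4, 24.5]
orientation: [-0.0, 0.747, 0.665, -0.0]
contact_force: [1.0, 0.9, -0.6]
grip_width: 52.3
gripper_force: 63.3
```

```bash
python3 -m creep '40 0 0 0.004 0 0 0;40 0 0 0.008 0 0 0;40 0 0 0.01 0 0 0;40 0 0 0.01 0 0 0;40 0 0 0.01 0 0 0'
python3 -m creep '40 0 0 0.002 0 0 0;40 0 0 0.004 0 0 0;40 0 0 0.004 0 0 0;40 0 0 0.004 0 0 0'
```

```text
t: 43.8
tcp_pos: [499.7, 120.4, 22.6]
orientation: [0.0, 0.747, 0.665, -0.0]
contact_force: [0.3, -0.0, -0.7]
grip_width: 52.6
gripper_force: 63.3
t: 44.2
tcp_pos: [499.8, 120.4, 22.1]
orientation: [0.0, 0.747, 0.665, 0.0]
contact_force: [-1.4, 0.0, 4.9]
grip_width: 52.6
gripper_force: 63.9
```

Floor contact at 22.1, as expected. Release, rise, move clear and look.

```bash
python3 -m creep '80 0 0 0.001 0 0 0;80 0 0 0.001 0 0 0;80 0 0 0.001 0 0 0;80 0 0 0.001 0 0 0;80 0 0 -0.1 0 0 0;80 0 0 -0.3 0 0 0;80 0 0 -0.5 0 0 0;80 0 0 -0.8 0 0 0;80 0 0 -0.8 0 0 0'
python3 -m creep '80 -0.25 -0.2 0 0 0 0;80 -0.5 -0.4 0 0 0 0;80 -0.6 -0.6 0 0 0 0;80 -0.6 -0.6 0 0 0 0;80 -0.6 -0.6 0 0 0 0;80 -0.6 -0.6 0 0 0 0'
python3 - <<'E'
from h import *;import cv2
c=eyes.camera("top");a=c["frame"][150:265,130:300,::-1];s=c["frame"][155:260,360:530,::-1]
d=eyes.camera("scene")["frame"][100:210,320:490,::-1]
r=lambda x,f:cv2.resize(np.ascontiguousarray(x),None,fx=f,fy=f,interpolation=cv2.INTER_CUBIC)
A=r(a,2.3);S=r(s,2.3);D=r(d,2.9);o=np.zeros((600,800,3),np.uint8)
o[:A.shape[0],:A.shape[1]]=A;o[:S.shape[0],400:400+S.shape[1]]=S;o[270:270+D.shape[0],:D.shape[1]]=D
cv2.imwrite("pics/end.png",o)
E
```

```text
t: 45.1
tcp_pos: [502.1, 121.0, 187.1]
orientation: [0.002, 0.747, 0.665, 0.003]
contact_force: [1.1, 0.6, 0.1]
grip_width: 79.7
gripper_force: 0.0
t: 45.7
tcp_pos: [367.0, 15.2, 182.0]
orientation: [0.0, 0.748, 0.664, 0.001]
contact_force: [0.6, 0.5, -0.3]
grip_width: 80.3
gripper_force: 0.0
```

View pics/end.png

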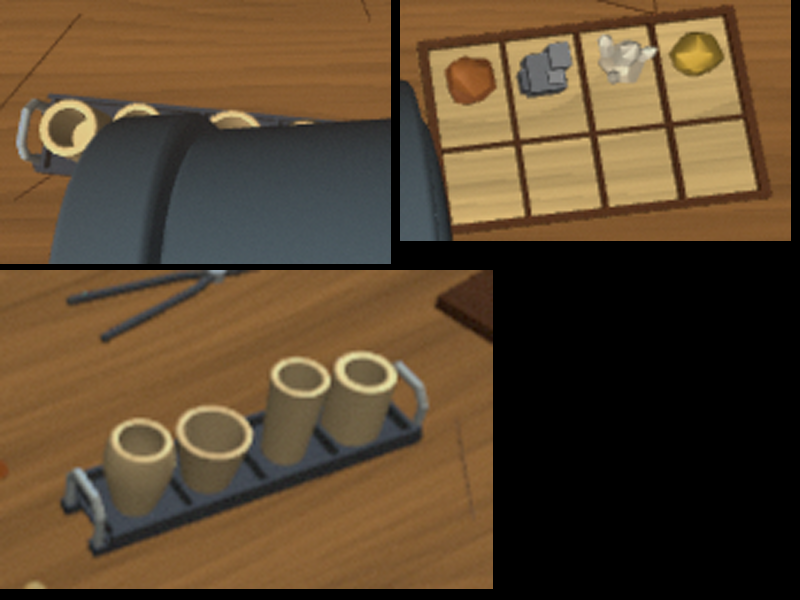

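All four stand upright in order: straight, tall, squat, bellied. The tray's front row is empty and the specimens are where they were. Handing in.

```bash
python3 -c "
from rig import env
print(env.close_job())"
```

```text
the job is handed in; nothing more can be done
None
```

The job is handed in: all four crucibles are upright on their bay floors in the original left-to-right order (straight, tall, squat, bellied), and the specimens lie as they were; the squat needed three grasp tries in the tray but never fell.

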